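Sort, stir and put away: a batch of turned beads for wax polishing

TASK

Sort the turned beads on the rubber mat: every red-marked reject goes into the yellow bin (never into the pot), every plain pale bead into the steel pot with the dark polishing beads. Then take the paddle out of its blue stand and, with its end low among the beads near the bottom of the pot, stir two full turns anticlockwise seen from above, 3 or 4 cm out from the pot's centre, beginning and ending at the side where the pot's handle is. Finally slide the paddle blade first, all the way down, into the empty slot of the wooden tool block and let go, with all beads still in the pot and the two gouges left alone.

Things in the scene. Friction and masses are not known exactly. Their poses are not given: they have to be found in the camera images.
- bead1: plain pale turned wooden bead, a squat barrel 26 mm across at the waist and 22 mm high, tapering to flat ends 16 mm across, with a small black centre hole painted on each end; origin at its centre, z along its axis; stands upright on the tray at the start; 15 g. A good bead. May be absent
- bead2: plain pale turned wooden bead, a squat barrel 26 mm across at the waist and 22 mm high, tapering to flat ends 16 mm across, with a small black centre hole painted on each end; origin at its centre, z along its axis; stands upright on the tray at the start; 15 g. A good bead. May be absent
- bead3: plain pale turned wooden bead, a squat barrel 26 mm across at the waist and 22 mm high, tapering to flat ends 16 mm across, with a small black centre hole painted on each end; origin at its centre, z along its axis; stands upright on the tray at the start; 15 g. A good bead. May be absent
- bead4: plain pale turned wooden bead, a squat barrel 26 mm across at the waist and 22 mm high, tapering to flat ends 16 mm across, with a small black centre hole painted on each end; origin at its centre, z along its axis; stands upright on the tray at the start; 15 g. A good bead. May be absent
- reject1: pale turned wooden bead, a squat barrel 26 mm across at the waist and 22 mm high, tapering to flat ends 16 mm across, with a small black centre hole painted on each end; origin at its centre, z along its axis; stands upright on the tray at the start; 15 g. Marked as a reject by a red band round its waist and red ends. May be absent
- reject2: pale turned wooden bead, a squat barrel 26 mm across at the waist and 22 mm high, tapering to flat ends 16 mm across, with a small black centre hole painted on each end; origin at its centre, z along its axis; stands upright on the tray at the start; 15 g. Marked as a reject by a red band round its waist and red ends. May be absent
- reject3: pale turned wooden bead, a squat barrel 26 mm across at the waist and 22 mm high, tapering to flat ends 16 mm across, with a small black centre hole painted on each end; origin at its centre, z along its axis; stands upright on the tray at the start; 15 g. Marked as a reject by a red band round its waist and red ends. May be absent
- dark1: dark brown waxed turned wooden bead, a squat barrel 26 mm across at the waist and 22 mm high, tapering to flat ends 16 mm across, with a small black centre hole painted on each end; origin at its centre, z along its axis; stands in the pot at the start; 15 g. Polishing bead, one of four that are in the pot from the start and stay there
- dark2: dark brown waxed turned wooden bead, a squat barrel 26 mm across at the waist and 22 mm high, tapering to flat ends 16 mm across, with a small black centre hole painted on each end; origin at its centre, z along its axis; stands in the pot at the start; 15 g. Polishing bead, one of four that are in the pot from the start and stay there
- dark3: dark brown waxed turned wooden bead, a squat barrel 26 mm across at the waist and 22 mm high, tapering to flat ends 16 mm across, with a small black centre hole painted on each end; origin at its centre, z along its axis; stands in the pot at the start; 15 g. Polishing bead, one of four that are in the pot from the start and stay there
- dark4: dark brown waxed turned wooden bead, a squat barrel 26 mm across at the waist and 22 mm high, tapering to flat ends 16 mm across, with a small black centre hole painted on each end; origin at its centre, z along its axis; stands in the pot at the start; 15 g. Polishing bead, one of four that are in the pot from the start and stay there
- tray: black rubber sorting mat 170 x 290 mm (x, y), its top 3 mm above the bench, with a wooden rim 8 mm wide and 8 mm high round it; fixed; origin at the centre of its underside
- pot: polished, slippery steel saucepan, fixed, 180 mm across the rim, 70 mm high; flat inner floor of 52 mm radius 5 mm above the bench, side sloping out to 79 mm radius at 23 mm height and 87 mm at the rim; origin at the centre of its underside, z up; its long black handle leaves the rim along the pot's +x and ends 200 mm from the centre, 66 mm above the bench
- scrap_bin: yellow open bin 150 x 150 mm, 65 mm high, walls 4 mm, fixed; origin at the centre of its underside
- tool_block: wooden tool block 90 x 160 x 65 mm high (x, y, z), fixed; origin at the centre of its underside; three slots in its top 50 mm apart along y; a red-handled file (top 92 mm above the bench) and a scraper (top 92 mm) fill the middle and the -y slot, the +y slot is empty
- tool_block_hole0 (a point): centre of the mouth of the empty slot, 65 mm above the bench; the slot is 37 mm long along the block's x, 11 mm wide along its y, 55 mm deep, its edges chamfered by 3 mm
- stand: blue drying stand, a block 100 x 70 x 50 mm high with a slot 34 x 11 mm (x, y), 40 mm deep, in its top, in which the paddle stands at the start; fixed; origin at the centre of its underside
- paddle: flat stirring paddle standing blade down, 165 mm tall, 80 g: a pale wooden blade 26 mm wide (its x), 6 mm thick (its y) over the lowest 70 mm, and above it a blue handle 24 mm wide (x) and 16 mm thick (y) with flat faces, rubbery, from 70 to 165 mm; origin at the centre of the blade's lower end, z up towards the handle; it may lean up to 3 degrees in a slot
- gouge_a: carving gouge with a wooden handle, 235 mm long, lying along its x; not part of the job, to be left alone; origin at its underside
- gouge_b: carving gouge with a blue handle, 235 mm long, lying along its x; not part of the job, to be left alone; origin at its underside

How it is judged:
By the outcome, as a careful person would: the job done as asked, in the order asked, and still so for the second after the job is handed in, with the robot touching nothing.
Of bead1, bead2, bead3, bead4 only 2 to 4 are there at a start; the rules pass over those that are not, and their reading is None.
Of reject1, reject2, reject3 only 1 to 2 are there at a start; the rules pass over those that are not, and their reading is None.
At some moment in a run one of bead1, bead2, bead3, bead4, reject1, reject2, reject3 may be knocked a few centimetres aside while the robot is not near it.
It also fails if it takes over 210 s, if anything falls off the work surface, if the arm or the gripper's body presses on something with over 40 N, if the wrist force passes 120 N, or if a joint passes its speed limit or range.

ROBOT

A 6-joint arm with a two-finger parallel gripper is mounted at the origin on the work surface. World frame = base frame: x ahead of the robot, y to its left, z up, the work surface at z = 0. Lengths are in m, angles in rad, forces in N, time in s.
With the tool pointing down it reaches from about 0.25 to 0.8 m from the base axis. Payload 3.9 kg.
Tool frame: the origin (TCP) lies midway between the tips of the shut fingers; the grasp point (between the pads) lies 19 mm behind it; z points along the fingers, y is the line along which they close (so a half turn about z gives the same grasp; the last joint's range is limited). The gripper opens to 85 mm and grips with 20 to 120 N. Pads are 22 mm wide; open, the fingers measure 114 mm over their backs; the gripper's body (76 mm by 85 mm) begins 54 mm behind the grasp point. The pads swing forward as they close: fully open they stand 13 mm farther back than shut.
Start: joints at [-1.343, 0.26, -0.138, 1.173, 0, 1.571], TCP at [0.119, -0.511, 0.231] pointing down, gripper open.
Joint ranges: [-2.78, 2.78], [-0.83, 1.72], [-1.28, 1.37], [-1.9, 2.12], [-1.57, 1.48], [-3.14, 3.14]. Speed limits (rad/s): [2.57, 2.57, 3.14, 3.14, 3.14, 3.14].

INTERFACE

Orientations are given as a rotation vector (axis times angle).
In Python, from workcell import manip gives the robot as it stands. The module is installed in compiled form; this text tells all that it offers.
- The arm moves only by the tool apply_moves, never from a script. Its argument "moves" is one flat list of numbers, 6 for each row, row after row: the shift along the tool's x, y, z in cm, then the turn, a rotation vector about the tool's x, y, z in rad. In form: [dx, dy, dz, wx, wy, wz, dx, dy, dz, wx, wy, wz, ...]. A call has 1 to 8 rows; each row is the pose to reach, as a shift and turn from the pose commanded when the call began, along the tool's axes at that moment; what a row does not reach only later rows make up. A row lasts 1/12 s, in which the tool goes at most 41.7 mm and 7.16 degrees, less where a joint would pass 70% of its speed; a pose out of reach is approached as far as the arm can. A call with a gripper value outside its range is refused whole. "grip" is the opening, from -1 (shut) to 1 (fully open), set as the call begins (left out, the last holds). The fingers move at their own pace and stop on an object; "newtons" is the grip in N (left out, the last holds). Time passes only in rows, so rows that repeat a pose let the fingers close. It gives the time, the measured TCP pose, the force, the opening and the grip force at its end, in the units of the state.
- manip.get_state(): the state, without advancing time (a new reading comes with each control period).
- manip.read_camera(name): name is "side" or "top" or "wrist"; returns (picture, depth): 384x512x3 uint8, red, green, blue; 384x512 float32, m along the optical axis (not along the pixel's ray), 0 where there is no reading.
- manip.camera_info(name): a dict with "vertical_fov" (degrees; the focal length in pixels is half the picture's height over the tangent of half this angle, whatever the lens; pixels are square), "cx", "cy" (the principal point, pixels), "T" (4x4, takes a point from camera to world coordinates); the wrist camera has in their place "hand_eye" (4x4, takes a point from camera to tool coordinates, whose origin is the TCP and whose axes are the flange's). Camera axes: x right, y down, z forward; pixel columns grow to the right and rows downward; lengths in m; the calibration is good to about 2 mm. The wrist camera is an equidistant fisheye: a pixel r from the principal point sees the ray r / f radians off the axis. A picture is of the moment at which its call begins: read the wrist's pose just before it. camera_info takes no time and is no camera call.
- manip.sign_off(): hands the job in; it is judged then, once.
Trained networks look in the newest picture that a camera, given by its name, has taken for a name from the list of things; names that differ only in an ending like _2 or _b are one class to them, and where a whole thing is asked for, a point or a joint stands for the part that bears it (a point fixed in the world has none). Each returns a list of dicts, best first, with "confidence" (0 to 1); they miss things now and then, are a little off and sometimes report something else, mostly with a low value. They report only what shows in the picture. A call takes as long as a camera call.
- manip.outline_of(target, camera): "mask" (384x512 bool, what is visible of it) and "box" ([left, top, right, bottom] in pixels, round what is visible of it).
- manip.spot_point(target, camera): "centre" ([column, row] in pixels: a listed point, or the origin of a listed thing).
The state is a dict: "time_s": time; "qpos": joint angles; "qd": joint speeds; "tau": joint torques, N m; "eef_pos": TCP position; "ee_rot": TCP orientation; "force": force on the tool from outside, world axes, zero at the start; "wrist_torque": the same for the moment, N m; "grip_width": finger opening in m; "gripper_force": force on a finger pad.
Only numpy, scipy, OpenCV 4.12 (cv2) and the standard library are available. Lean on these libraries where they do the work, as an engineer would, in place of code of your own. Each camera call takes 0.05 s, during which the arm holds its last target. There are 200 camera calls.

## Working session

There is one attempt and no reset: what is moved stays moved. The work goes in short steps, Python scripts to look and compute and a tool call to move; the robot and the scene stay as the last step left them, time stands still between calls to the robot, and variables do not carry over. Pictures are saved under pics/ and viewed, at most 14 in all, crops included, and the job is handed in when it is done.

Besides the shell and the picture viewer there is one more tool, called after "Request:" as name(argument=value, ...), one argument or row to a line, values as JSON. apply_moves: Moves the arm, as the interface text tells. Its arguments: {"type":"object","properties":{"moves":{"type":"array","items":{"type":"number"}},"grip":{"type":"number"},"newtons":{"type":"number"}},"required":["moves"]}

```bash
mkdir -p pics; cat > h.py <<'E'
import numpy as np, cv2
from scipy.spatial.transform import Rotation as R
from workcell import manip
def ray_world(name,u,v,d):
    i=manip.camera_info(name); f=192/np.tan(np.radians(i["vertical_fov"])/2)
    return (i["T"]@np.array([(u-i["cx"])/f*d,(v-i["cy"])/f*d,d,1]))[:3]
def plane(name,u,v,z):
    a=ray_world(name,u,v,0.0);b=ray_world(name,u,v,1.0);t=(z-a[2])/(b[2]-a[2]);return a+t*(b-a)
def cloud(name,depth):
    i=manip.camera_info(name); f=192/np.tan(np.radians(i["vertical_fov"])/2)
    v,u=np.mgrid[0:384,0:512]
    p=np.stack([(u-i["cx"])/f*depth,(v-i["cy"])/f*depth,depth,np.ones_like(depth)],-1)
    return (p@i["T"].T)[...,:3]
def save(n,im): cv2.imwrite("pics/"+n,cv2.cvtColor(im,cv2.COLOR_RGB2BGR))
E
python3 - <<'E'
from h import *
np.set_printoptions(precision=4,suppress=True)
im,d=manip.read_camera("top"); save("top0.png",im); np.savez("top0.npz",im=im,d=d)
im2,d2=manip.read_camera("side"); save("side0.png",im2)
for n in("top","side"): print(manip.camera_info(n))
print(manip.camera_info("wrist")); s=manip.get_state(); print(s)
E
```

```text
{'vertical_fov': 57.970308291924546, 'cx': 254.91086458638569, 'cy': 189.5883206012697, 'T': array([[ 0.0244, -0.9864,  0.1623,  0.4797],
       [-0.9997, -0.0247,  0.0002,  0.0222],
       [ 0.0038, -0.1622, -0.9867,  0.8418],
       [ 0.    ,  0.    ,  0.    ,  1.    ]])}
{'vertical_fov': 53.208080272619156, 'cx': 259.12365297583824, 'cy': 180.48462340177775, 'T': array([[ 0.9289, -0.2792,  0.2432,  0.3408],
       [-0.37  , -0.7272,  0.5782, -0.6325],
       [ 0.0154, -0.627 , -0.7788,  0.9319],
       [ 0.    ,  0.    ,  0.    ,  1.    ]])}
{'vertical_fov': 65.70646984690485, 'cx': 253.32149170867524, 'cy': 191.12004017317494, 'hand_eye': array([[ 0.    , -0.9461, -0.324 ,  0.0827],
       [ 1.    , -0.0002,  0.0005,  0.0004],
       [-0.0005, -0.324 ,  0.9461, -0.1419],
       [ 0.    ,  0.    ,  0.    ,  1.    ]])}
{'time_s': 0.1, 'qpos': array([-1.343 ,  0.2606, -0.1392,  1.1727,  0.    ,  1.5708]), 'qd': array([ 0.0005, -0.0013,  0.0035, -0.0011, -0.0012, -0.0007]), 'tau': array([  0.    , -40.6508,  25.4527,   0.0101,   0.    ,  -0.    ]), 'eef_pos': array([ 0.1184, -0.5108,  0.2306]), 'ee_rot': array([-3.1195, -0.3569,  0.0003]), 'force': array([ 0.4329, -0.588 ,  0.4768]), 'wrist_torque': array([-0.046 , -0.0254, -0.0245]), 'gripper_force': 0.0, 'grip_width': 0.0852119388024367}
```

View pics/top0.png

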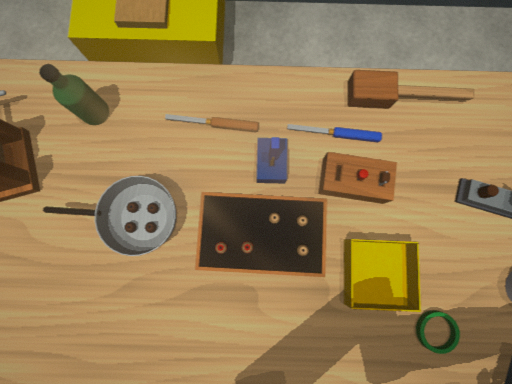

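```bash
python3 - <<'E'
from h import *
np.set_printoptions(precision=4,suppress=True)
d=np.load("top0.npz"); P=cloud("top",d["d"]); im=d["im"]
for t in("bead1","reject1","dark1","tool_block_hole0"):
    for o in manip.spot_point(t,"top"):
        c=o["centre"]; print(t,np.round(c,1),round(o["confidence"],2),plane("top",*c,0.065 if "hole" in t else 0.014), P[int(round(c[1])),int(round(c[0]))])
for t in("pot","scrap_bin","tool_block","stand","paddle","tray","gouge_a"):
    for o in manip.outline_of(t,"top"):
        m=o["mask"]; print(t,round(o["confidence"],2),o["box"],"zpct",np.percentile(P[m][:,2],[5,50,95]))
        z=P[m]; ztop=np.percentile(z[:,2],95); q=z[z[:,2]>ztop-0.006]
        r=cv2.minAreaRect(q[:,:2].astype(np.float32)*1000); print("   rect top",np.round(r[0],1),np.round(r[1],1),round(r[2],1),ztop)
E
```

```text
bead1 [273.  217.8] 0.68 [ 0.5486 -0.0226  0.014 ] [ 0.5472 -0.022   0.0249]
bead1 [301.9 250.5] 0.61 [ 0.4733 -0.0918  0.014 ] [ 0.4745 -0.0909  0.0224]
bead1 [301.7 220. ] 0.45 [ 0.545  -0.0911  0.014 ] [ 0.544  -0.0901  0.0268]
reject1 [249.  245.8] 0.61 [0.4812 0.033  0.014 ] [0.4807 0.0328 0.0281]
reject1 [218.8 246.1] 0.55 [0.4787 0.1041 0.014 ] [0.479  0.1026 0.024 ]
reject1 [330.2 132.1] 0.28 [ 0.7655 -0.1616  0.014 ] [ 0.7642 -0.1601  0.0186]
dark1 [149.8 223.1] 0.65 [0.5287 0.2704 0.014 ] [0.5282 0.2658 0.0277]
dark1 [129.6 228.1] 0.62 [0.5157 0.3174 0.014 ] [0.5154 0.312  0.0266]
dark1 [151.1 209.3] 0.62 [0.5617 0.2697 0.014 ] [0.561  0.2658 0.0282]
dark1 [132.7 205.5] 0.55 [0.5698 0.3145 0.014 ] [0.567  0.3083 0.0291]
tool_block_hole0 [340.4 171.9] 0.84 [ 0.6534 -0.1726  0.065 ] [ 0.653  -0.1716  0.0656]
pot 0.92 [44.4, 176.8, 170.6, 254.0] zpct [0.0048 0.0193 0.0712]
   rect top [523.8 252.4] [450.  177.6] 62.8 0.0711542912486639
scrap_bin 0.73 [341.9, 237.7, 422.0, 311.0] zpct [0.0025 0.006  0.0655]
   rect top [ 428.6 -159.2] [364.5 150. ] 89.0 0.0655417636553322
tool_block 0.89 [319.5, 152.2, 397.8, 205.8] zpct [0.0256 0.0655 0.0892]
   rect top [ 579.4 -118.1] [ 49.9 340.6] 27.1 0.08920685684579555
stand 0.71 [255.6, 139.1, 286.0, 179.9] zpct [0.0269 0.0506 0.0532]
   rect top [607.7 -14.1] [ 70.1 256.7] 89.5 0.053177318718686806
paddle 0.71 [269.6, 133.3, 279.3, 162.3] zpct [0.0954 0.1736 0.1773]
   rect top [685.7 -14.4] [24.1 14.1] 1.0 0.1773050165567487
tray 0.73 [197.9, 193.7, 329.2, 278.3] zpct [0.0017 0.0042 0.0095]
   rect top [511.6   4.4] [306.5 186.2] 88.1 0.009526342899311757
gouge_a 0.89 [286.8, 122.9, 380.9, 142.7] zpct [0.0125 0.0204 0.0244]
   rect top [ 765.5 -185.3] [198.9  22.4] 84.4 0.024385487165172637
gouge_a 0.7 [167.1, 115.8, 254.5, 132.9] zpct [0.01   0.0199 0.0244]
   rect top [677.4  51.5] [365.4 162.5] 32.4 0.02443780094291137
```

View pics/side0.png

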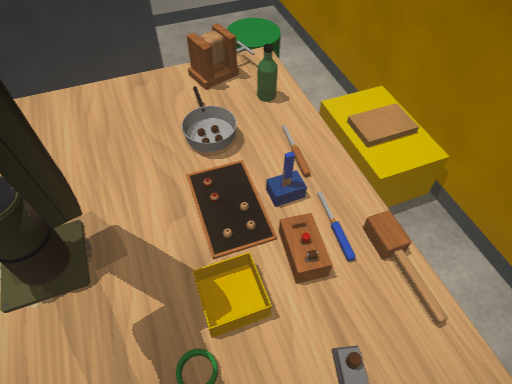

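Top view: three pale beads at (273,218), (302,220) and (302,250), and two rejects at (249,246) and (219,246). The pot is near (136,214) with its handle to the left, the stand with the paddle is at (273,155), the empty slot is at (340,172) and the bin is at (382,275). The side view agrees.

```bash
cat >> h.py <<'E'
def rect(q):
    r=cv2.minAreaRect(q[:,:2].astype(np.float32)*1000); b=cv2.boxPoints(r); e=b[1]-b[0]; f=b[2]-b[1]
    return "c",np.round(r[0],1),"edges",[(round(float(np.hypot(*k)),1),round(float(np.degrees(np.arctan2(k[1],k[0]))%180),1)) for k in(e,f)]
def near(P,xy,r,z0,z1):
    m=(np.hypot(P[...,0]-xy[0],P[...,1]-xy[1])<r)&(P[...,2]>z0)&(P[...,2]<z1); return P[m]
E
python3 - <<'E'
from h import *
np.set_printoptions(precision=4,suppress=True)
d=np.load("top0.npz"); P=cloud("top",d["d"]); im=d["im"]
print("paddle top",rect(near(P,(.686,-.014),.04,.168,.2)))
h=near(P,(.68,-.014),.04,.10,.16); print("paddle side z",h[:,2].min(),h[:,2].max(),h.mean(0))
print("stand",rect(near(P,(.642,-.014),.075,.045,.056)))
print("block",rect(near(P,(.645,-.222),.1,.060,.070)))
s=near(P,(.653,-.172),.03,-.02,.058); print("slot", s.min(0),s.max(0),rect(s))
print("bin",rect(near(P,(.42,-.28),.115,.058,.072)))
print("tray",rect(near(P,(.511,.004),.19,.0062,.0115)))
q=near(P,(.545,.29),.1,.062,.078)
A=np.c_[2*q[:,:2],np.ones(len(q))];c=np.linalg.lstsq(A,(q[:,:2]**2).sum(1),rcond=None)[0]; print("pot",c[:2],np.sqrt(c[2]+(c[:2]**2).sum()))
q=near(P,c[:2],.21,.045,.085); q=q[np.hypot(*(q[:,:2]-c[:2]).T)>.1]; print("handle",q.mean(0),np.degrees(np.arctan2(*(q.mean(0)[:2]-c[:2])[::-1])))
for b in[(.5486,-.0226),(.4733,-.0918),(.545,-.0911),(.481,.033),(.4787,.104)]:
    q=near(P,b,.022,.017,.04); print("bead",b,rect(q),len(q),q[:,2].max())
# slot dark pixel crop
cv2.imwrite("pics/crop.png",cv2.cvtColor(np.hstack([cv2.resize(im[130:190,245:300],(420,458),interpolation=cv2.INTER_CUBIC),cv2.resize(im[145:210,318:402],(380,458))]),cv2.COLOR_RGB2BGR))
E
```

```text
paddle top ('c', array([685.6, -14.4]), 'edges', [(14.1, 91.0), (24.3, 1.0)])
paddle side z 0.1003435048178114 0.15916524462350246 [ 0.6768 -0.0121  0.1302]
stand ('c', array([675.2, -14.4]), 'edges', [(79.7, 179.9), (70.0, 89.9)])
block ('c', array([ 646.3, -216.3]), 'edges', [(90.6, 172.5), (161.0, 82.5)])
slot [ 0.6367 -0.175   0.0102] [ 0.6717 -0.1673  0.0576] ('c', array([ 654.4, -172.3]), 'edges', [(7.6, 94.0), (35.0, 4.0)])
bin ('c', array([ 426.7, -266. ]), 'edges', [(150.0, 179.0), (150.9, 89.0)])
tray ('c', array([555.1,   3. ]), 'edges', [(273.2, 178.2), (306.5, 88.2)])
pot [0.5431 0.2894] 0.08741286329649771
handle [0.5488 0.4403 0.0703] 87.85610855936447
bead (0.5486, -0.0226) ('c', array([548.8, -23.4]), 'edges', [(23.6, 135.9), (23.4, 45.9)]) 91 0.0283255717387908
bead (0.4733, -0.0918) ('c', array([474.5, -91.2]), 'edges', [(23.6, 91.3), (23.0, 1.3)]) 97 0.030089199081860696
bead (0.545, -0.0911) ('c', array([544.6, -90.7]), 'edges', [(23.5, 91.8), (23.8, 1.8)]) 92 0.028228521906398685
bead (0.481, 0.033) ('c', array([478.3,  38.7]), 'edges', [(25.8, 91.5), (23.1, 1.5)]) 99 0.029095598992038618
bead (0.4787, 0.104) ('c', array([476.8, 100.5]), 'edges', [(23.8, 91.5), (23.1, 1.5)]) 103 0.03010722705897384
```

Request:
apply_moves(
  moves=[0,0,-2,0,0,-0.12,0,0,-4,0,0,-0.24,0,0,-5,0,0,-0.36,0,0,-5,0,0,-0.48,0,0,-5,0,0,-0.6,0,0,-5,0,0,-0.72,0,0,-5,0,0,-0.84,0,0,-5,0,0,-0.96],
  grip=0.3,
  newtons=30,
)

```text
time_s: 1.32
eef_pos: [0.1185, -0.5114, 0.2814]
ee_rot: [2.598, 1.766, -0.0]
force: [0.5, 0.6, 0.6]
grip_width: 0.0554
gripper_force: 0.0
```

Request:
apply_moves(
  moves=[0,0,0,0,0,-0.12,0,0,0,0,0,-0.24,0,0,0,0,0,-0.36,0,0,0,0,0,-0.48,0,0,0,0,0,-0.6,0,0,0,0,0,-0.72,0,0,0,0,0,-0.84,0,0,0,0,0,-0.96],
)

```text
time_s: 1.98
eef_pos: [0.1186, -0.5114, 0.2813]
ee_rot: [1.489, 2.766, -0.0]
force: [-0.9, -0.2, 0.4]
grip_width: 0.0553
gripper_force: 0.0
```

Request:
apply_moves(
  moves=[0,0,0,0,0,-0.124,0,0,0,0,0,-0.248,0,0,0,0,0,-0.372,0,0,0,0,0,-0.496,0,0,0,0,0,-0.62,0,0,0,0,0,-0.744,0,0,0,0,0,-0.868,0,0,0,0,0,-0.994],
)

```text
time_s: 2.65
eef_pos: [0.1186, -0.5114, 0.2813]
ee_rot: [-0.008, 3.142, -0.0]
force: [0.1, -0.2, -0.3]
grip_width: 0.0558
gripper_force: 0.0
```

```bash
python3 - <<'E'
from h import *
np.set_printoptions(precision=4,suppress=True)
s=manip.get_state(); print(s["time_s"],s["qpos"],s["eef_pos"],s["ee_rot"]); print(R.from_rotvec(s["ee_rot"]).as_matrix())
E
```

```text
2.65 [-1.343   0.2441 -0.0296  1.2971 -0.     -1.3483] [ 0.1186 -0.5114  0.2813] [-0.0084  3.1416 -0.0001]
[[-1.     -0.0053  0.    ]
 [-0.0053  1.     -0.    ]
 [-0.     -0.     -1.    ]]
```

Request:
apply_moves(
  moves=[-2.25,3.4,0,0,0,0,-4.5,6.9,0,0,0,0,-6.75,10.3,0,0,0,0,-9,13.75,0,0,0,0,-11.25,17.2,0,0,0,0,-13.5,20.6,0,0,0,0,-15.75,24.1,0,0,0,0,-18,27.5,0,0,0,0],
)

```text
time_s: 3.32
eef_pos: [0.2993, -0.2348, 0.2816]
ee_rot: [0.002, 3.141, -0.001]
force: [1.0, -1.0, 0.5]
grip_width: 0.0556
gripper_force: 0.0
```

Request:
apply_moves(
  moves=[-2.25,3.4,1,0,0,0,-4.5,6.9,2,0,0,0,-6.75,10.3,3,0,0,0,-9,13.75,4,0,0,0,-11.25,17.2,5,0,0,0,-13.5,20.6,6,0,0,0,-15.75,24.1,7,0,0,0,-18,27.5,8,0,0,0],
)

```text
time_s: 3.98
eef_pos: [0.4771, 0.0364, 0.2022]
ee_rot: [0.0, 3.141, -0.0]
force: [0.4, -0.5, -0.1]
grip_width: 0.0556
gripper_force: 0.0
```

Request:
apply_moves(
  moves=[0,0,0,0,0,0,0,0,0,0,0,0,0,0,0,0,0,0],
)

```text
time_s: 4.23
eef_pos: [0.4758, 0.0342, 0.2023]
ee_rot: [-0.0, -3.14, 0.001]
force: [-0.7, -0.7, -0.3]
grip_width: 0.0554
gripper_force: 0.0
```

```bash
cat >> h.py <<'E'
def wproj(s,depth):
    i=manip.camera_info("wrist"); f=192/np.tan(np.radians(i["vertical_fov"])/2)
    v,u=np.mgrid[0:384,0:512].astype(float); dx=u-i["cx"];dy=v-i["cy"]; r=np.hypot(dx,dy)+1e-9; th=r/f
    k=np.tan(th)/r
    T=np.eye(4);T[:3,:3]=R.from_rotvec(s["ee_rot"]).as_matrix();T[:3,3]=s["eef_pos"]
    p=np.stack([dx*k*depth,dy*k*depth,depth,np.ones_like(depth)],-1)
    return (p@(T@i["hand_eye"]).T)[...,:3]
E
python3 - <<'E'
from h import *
np.set_printoptions(precision=4,suppress=True)
s=manip.get_state(); print(s["time_s"],s["eef_pos"],s["ee_rot"])
im,d=manip.read_camera("wrist"); save("w0.png",im); P=wproj(s,d)
for t in("bead1","reject1"):
    for o in manip.outline_of(t,"wrist"):
        q=P[o["mask"]]; q=q[q[:,2]>.017]
        print(t,round(o["confidence"],2),np.round(o["box"]),q[:,2].max() if len(q) else None,rect(q) if len(q)>5 else None)
im,d=manip.read_camera("top"); P=cloud("top",d)
for t in("bead1","reject1"):
    for o in manip.outline_of(t,"top"):
        q=P[o["mask"]]; q=q[q[:,2]>.017]
        print(t,round(o["confidence"],2),np.round(o["box"]),rect(q) if len(q)>5 else None)
E
```

```text
4.2333 [0.4758 0.0342 0.2023] [-0.0001 -3.1403  0.0009]
bead1 0.82 [142. 212. 165. 231.] 0.34435579254393056 ('c', array([476.5, -28.9]), 'edges', [(208.8, 136.6), (25.2, 46.6)])
bead1 0.7 [135. 155. 160. 177.] 0.34435579254393056 ('c', array([441.4, -32.4]), 'edges', [(163.2, 118.0), (25.1, 28.0)])
bead1 0.59 [194. 215. 218. 236.] 0.34435579254393056 ('c', array([478.3,   7.1]), 'edges', [(178.9, 155.1), (24.4, 65.1)])
reject1 0.92 [297. 159. 324. 178.] 0.026522822130459145 ('c', array([475.2,  98. ]), 'edges', [(25.0, 111.4), (26.4, 21.4)])
reject1 0.62 [248. 156. 268. 179.] 0.34435579254393056 ('c', array([442.1,  41.2]), 'edges', [(98.2, 174.1), (25.2, 84.1)])
```

View pics/w0.png

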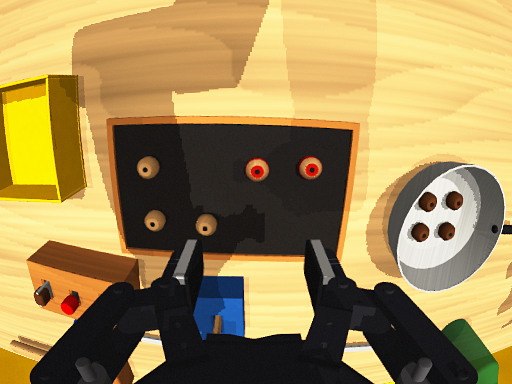

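Request:
apply_moves(
  moves=[-0.1,0.35,4,0,0,0,-0.1,0.35,8,0,0,0,-0.1,0.35,12,0,0,0,-0.1,0.35,15.5,0,0,0,-0.1,0.35,18,0,0,0,-0.1,0.35,19.5,0,0,0,-0.1,0.35,19.5,0,0,0],
)

```text
time_s: 5.12
eef_pos: [0.4742, 0.0369, 0.0047]
ee_rot: [-0.003, -3.135, 0.001]
force: [-0.4, -0.9, -0.2]
grip_width: 0.0558
gripper_force: 0.0
```

Request:
apply_moves(
  moves=[0,0,0,0,0,0,0,0,0,0,0,0,0,0,0,0,0,0,0,0,0,0,0,0],
  grip=-0.6,
  newtons=30,
)

```text
time_s: 5.45
eef_pos: [0.4791, 0.0377, 0.0091]
ee_rot: [0.002, 3.138, 0.0]
force: [0.5, -0.1, 3.9]
grip_width: 0.0241
gripper_force: 29.7
```

Request:
apply_moves(
  moves=[0,0,-2,0,0,0,0,0,-6,0,0,0,0,0,-10,0,0,0,0,0,-14,0,0,0],
)

```text
time_s: 5.78
eef_pos: [0.4769, 0.0378, 0.1498]
ee_rot: [0.001, 3.141, 0.0]
force: [0.7, 0.3, -0.2]
grip_width: 0.0245
gripper_force: 29.6
```

```bash
cat >> h.py <<'E'
def look(n=None):
    s=manip.get_state(); print(np.round(s["time_s"],2),np.round(s["eef_pos"],4),np.round(s["ee_rot"],4),s["grip_width"])
    im,d=manip.read_camera("wrist"); P=wproj(s,d)
    if n: save(n,im)
    for t in("bead1","reject1"):
        for o in manip.outline_of(t,"wrist"):
            q=P[o["mask"]&(d>0)]; q=q[(q[:,2]>.017)]
            print(t,round(o["confidence"],2),np.round(o["box"]),np.median(q[:,2]) if len(q) else None,rect(q) if len(q)>5 else None)
    return im,P
E
python3 -c "
from h import *
look('w1.png')"
```

```text
5.78 [0.4769 0.0378 0.1498] [1.3000e-03 3.1411e+00 2.0000e-04] 0.02448354250369824
bead1 0.88 [182. 233. 208. 258.] 0.02298113765706561 ('c', array([516.2,  -5.9]), 'edges', [(97.1, 146.8), (22.3, 56.8)])
bead1 0.68 [114. 166. 143. 192.] 0.0229629731625145 ('c', array([473.7, -92.6]), 'edges', [(23.8, 133.1), (25.2, 43.1)])
bead1 0.63 [  3. 255. 123. 342.] 0.06347919139445482 ('c', array([ 580.3, -170.7]), 'edges', [(380.6, 127.4), (129.5, 37.4)])
bead1 0.57 [127. 228. 152. 253.] 0.022808644187012256 ('c', array([541.3, -90.2]), 'edges', [(20.4, 133.2), (23.7, 43.2)])
reject1 0.82 [230. 231. 278. 277.] 0.162478444207628 ('c', array([474.5,  37.1]), 'edges', [(25.8, 178.8), (24.3, 88.8)])
```

Request:
apply_moves(
  moves=[0.3,-3.6,0,0,0,0,0.7,-7.2,0,0,0,0,1,-10.8,0,0,0,0,1.4,-14.4,0,0,0,0,1.7,-18,0,0,0,0,2,-21.6,0,0,0,0,2.4,-25.2,0,0,0,0,2.7,-28.8,0,0,0,0],
)

```text
time_s: 6.6
eef_pos: [0.4487, -0.2514, 0.1467]
ee_rot: [-0.001, -3.14, -0.001]
force: [-0.2, 0.3, -0.6]
grip_width: 0.0243
gripper_force: 29.6
```

Request:
apply_moves(
  moves=[0,0,0,0,0,0,0,0,3,0,0,0,0,0,6.5,0,0,0,0,0,9.5,0,0,0,0,0,10.5,0,0,0,0,0,10.5,0,0,0],
)

```text
time_s: 7.1
eef_pos: [0.447, -0.2481, 0.0395]
ee_rot: [-0.001, -3.135, -0.006]
force: [-1.0, 0.3, -0.0]
grip_width: 0.0239
gripper_force: 29.7
```

Request:
apply_moves(
  moves=[0,0,0,0,0,0,0,0,0,0,0,0,0,0,0,0,0,0,0,0,-3,0,0,0,0,0,-7,0,0,0,0,0,-11,0,0,0],
  grip=0.3,
)

```text
time_s: 7.6
eef_pos: [0.4498, -0.2499, 0.1546]
ee_rot: [-0.001, -3.141, -0.0]
force: [0.8, -0.9, 0.0]
grip_width: 0.0555
gripper_force: 0.0
```

```bash
python3 -c "
from h import *
im,P=look('w2.png')
im,d=manip.read_camera('top'); save('t2.png',im); P=cloud('top',d)
for b in[(.5486,-.0226),(.4733,-.0918),(.545,-.0911),(.4768,.1005)]:
    q=near(P,b,.025,.017,.04); print('bead',b,len(q),rect(q) if len(q)>5 else 0)
"
```

```text
7.6 [ 0.4498 -0.2499  0.1546] [-1.1000e-03 -3.1414e+00 -1.0000e-04] 0.055483477375710126
bead1 0.8 [384. 190. 405. 212.] 0.022772618684830437 ('c', array([473.9, -93.5]), 'edges', [(24.3, 180.0), (24.0, 90.0)])
bead1 0.75 [377. 245. 398. 267.] 0.0226623406464993 ('c', array([542.3, -93.9]), 'edges', [(25.3, 136.9), (21.4, 46.9)])
bead1 0.53 [418. 247. 438. 264.] 0.02262143125616234 ('c', array([546.5, -27.7]), 'edges', [(23.7, 126.2), (20.2, 36.2)])
reject1 0.63 [241. 164. 266. 190.] 0.023579593765351292 ('c', array([ 449.3, -250.7]), 'edges', [(26.2, 111.6), (26.0, 21.6)])
bead (0.5486, -0.0226) 89 ('c', array([548.7, -23.3]), 'edges', [(23.6, 136.6), (23.5, 46.6)])
bead (0.4733, -0.0918) 96 ('c', array([474.5, -91.1]), 'edges', [(24.1, 91.4), (23.0, 1.4)])
bead (0.545, -0.0911) 92 ('c', array([544.6, -90.8]), 'edges', [(23.9, 91.7), (23.9, 1.7)])
bead (0.4768, 0.1005) 102 ('c', array([476.8, 100.6]), 'edges', [(23.8, 91.2), (23.1, 1.2)])
```

View pics/t2.png

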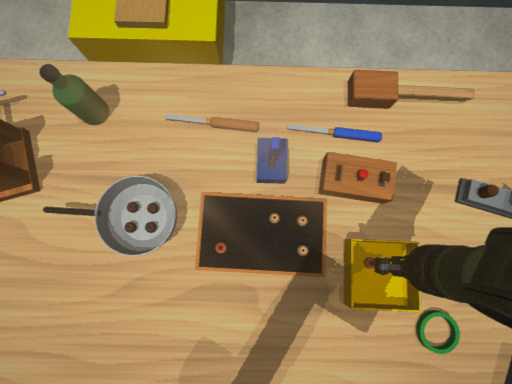

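Top view: the first reject is in the bin at (370,262). The other beads have not moved. Next is the second reject, at (221,248).

Request:
apply_moves(
  moves=[-0.3,4,0,0,0,0,-0.6,8,0,0,0,0,-0.9,12,0,0,0,0,-1.3,16,0,0,0,0,-1.6,20,0,0,0,0,-2,24,0,0,0,0,-2.3,28,0,0,0,0,-2.7,32,0,0,0,0],
)

```text
time_s: 8.47
eef_pos: [0.4759, 0.0716, 0.1516]
ee_rot: [-0.001, -3.14, 0.001]
force: [0.7, 0.3, -1.0]
grip_width: 0.0556
gripper_force: 0.0
```

Request:
apply_moves(
  moves=[0,2.9,0,0,0,0,0,2.9,2,0,0,0,0,2.9,6,0,0,0,0,2.9,10,0,0,0,0,2.9,13,0,0,0,0,2.9,14.6,0,0,0,0,2.9,14.6,0,0,0,0,2.9,14.6,0,0,0],
)

```text
time_s: 9.13
eef_pos: [0.4756, 0.0985, 0.0053]
ee_rot: [-0.001, -3.138, 0.001]
force: [-0.2, 0.1, 0.1]
grip_width: 0.0552
gripper_force: 0.0
```

Request:
apply_moves(
  moves=[0,0,0,0,0,0,0,0,0,0,0,0,0,0,0,0,0,0,0,0,0,0,0,0,0,0,-3,0,0,0,0,0,-7,0,0,0,0,0,-11,0,0,0,0,0,-14,0,0,0],
  grip=-0.6,
)

```text
time_s: 9.8
eef_pos: [0.4782, 0.0989, 0.1501]
ee_rot: [0.001, 3.138, 0.001]
force: [0.2, 0.1, 0.3]
grip_width: 0.024
gripper_force: 29.8
```

Request:
apply_moves(
  moves=[0.7,-3.8,0,0,0,0,1.4,-7.6,0,0,0,0,2.1,-11.4,0,0,0,0,2.8,-15.2,0,0,0,0,3.5,-19,0,0,0,0,4.2,-22.8,0,0,0,0,4.9,-26.6,0,0,0,0,5.6,-30.4,0,0,0,0],
)

```text
time_s: 10.47
eef_pos: [0.4206, -0.207, 0.1473]
ee_rot: [0.001, 3.14, -0.001]
force: [0.7, -0.4, 0.7]
grip_width: 0.0244
gripper_force: 29.8
```

Request:
apply_moves(
  moves=[0.8,-3.5,0,0,0,0,1.6,-7,0,0,0,0,1.6,-7,0,0,0,0,1.6,-7,3,0,0,0,1.6,-7,6.5,0,0,0,1.6,-7,9.5,0,0,0,1.6,-7,10,0,0,0,1.6,-7,10,0,0,0],
)

```text
time_s: 11.13
eef_pos: [0.4033, -0.2737, 0.0452]
ee_rot: [-0.001, -3.138, -0.004]
force: [-0.3, -0.6, 0.1]
grip_width: 0.0244
gripper_force: 29.9
```

Request:
apply_moves(
  moves=[0,0,0,0,0,0,0,0,0,0,0,0,0,0,0,0,0,0,0,0,-3,0,0,0,0,0,-7,0,0,0,0,0,-11,0,0,0],
  grip=0.3,
)

```text
time_s: 11.63
eef_pos: [0.4047, -0.2747, 0.1585]
ee_rot: [-0.001, -3.141, -0.0]
force: [0.2, -0.0, 0.5]
grip_width: 0.0554
gripper_force: 0.0
```

```bash
python3 -c "
from h import *
im,P=look('w3.png')
im,d=manip.read_camera('top'); save('t3.png',im); P=cloud('top',d)
for b in[(.5486,-.0226),(.4733,-.0918),(.545,-.0911)]:
    q=near(P,b,.025,.017,.04); print('bead',b,len(q),rect(q) if len(q)>5 else 0)
"
```

```text
11.63 [ 0.4047 -0.2747  0.1585] [-1.0000e-03 -3.1412e+00 -4.0000e-04] 0.055414066117706176
bead1 0.79 [424. 268. 444. 289.] 0.022475376133164138 ('c', array([545.8, -27.3]), 'edges', [(21.2, 179.1), (23.6, 89.1)])
bead1 0.69 [388. 274. 408. 287.] 0.021157013976647487 ('c', array([ 470.7, -155. ]), 'edges', [(16.5, 133.0), (200.7, 43.0)])
bead1 0.54 [396. 225. 416. 247.] 0.022815194689912 ('c', array([474.3, -94.3]), 'edges', [(22.9, 90.9), (25.1, 0.9)])
bead1 0.5 [468. 353. 497. 362.] 0.2563070943360019 None
reject1 0.81 [267. 206. 290. 229.] 0.02350474828557786 ('c', array([ 448.2, -250.5]), 'edges', [(23.6, 154.9), (25.5, 64.9)])
reject1 0.72 [240. 166. 270. 193.] 0.0236411724101048 ('c', array([ 403. , -276.7]), 'edges', [(25.5, 178.9), (25.8, 88.9)])
bead (0.5486, -0.0226) 90 ('c', array([548.8, -23.4]), 'edges', [(23.5, 135.8), (23.4, 45.8)])
bead (0.4733, -0.0918) 97 ('c', array([474.5, -91.2]), 'edges', [(24.0, 90.8), (23.1, 0.8)])
bead (0.545, -0.0911) 92 ('c', array([544.6, -90.8]), 'edges', [(24.1, 91.9), (23.8, 1.9)])
```

Request:
apply_moves(
  moves=[-1.4,3.7,0,0,0,0,-2.8,7.3,0,0,0,0,-4.2,11,0,0,0,0,-5.6,14.6,0,0,0,0,-6.95,18.3,0,0,0,0,-6.95,18.3,3,0,0,0,-6.95,18.3,7,0,0,0,-6.95,18.3,11,0,0,0],
)

```text
time_s: 12.5
eef_pos: [0.4755, -0.0911, 0.0456]
ee_rot: [-0.003, 3.139, -0.001]
force: [0.6, 0.3, -0.7]
grip_width: 0.0552
gripper_force: 0.0
```

Request:
apply_moves(
  moves=[0,0,2.5,0,0,0,0,0,4.1,0,0,0,0,0,4.1,0,0,0,0,0,4.1,0,0,0],
)

```text
time_s: 12.83
eef_pos: [0.4728, -0.0918, 0.0042]
ee_rot: [-0.001, -3.137, -0.001]
force: [-0.3, 0.9, 0.2]
grip_width: 0.0554
gripper_force: 0.0
```

Request:
apply_moves(
  moves=[0,0,0,0,0,0,0,0,0,0,0,0,0,0,0,0,0,0,0,0,0,0,0,0,0,0,-3,0,0,0,0,0,-7,0,0,0,0,0,-11,0,0,0,0,0,-14,0,0,0],
  grip=-0.6,
)

```text
time_s: 13.5
eef_pos: [0.4756, -0.0924, 0.149]
ee_rot: [0.001, 3.138, -0.001]
force: [1.6, -0.8, -0.2]
grip_width: 0.0242
gripper_force: 29.8
```

Request:
apply_moves(
  moves=[-0.2,3.9,0,0,0,0,-0.4,7.8,0,0,0,0,-0.6,11.7,0,0,0,0,-0.8,15.6,0,0,0,0,-1,19.5,0,0,0,0,-1.3,23.4,0,0,0,0,-1.6,27.3,0,0,0,0,-1.8,31,0,0,0,0],
)

```text
time_s: 14.17
eef_pos: [0.4931, 0.22, 0.1462]
ee_rot: [0.001, 3.14, 0.001]
force: [0.8, -0.6, -0.3]
grip_width: 0.0242
gripper_force: 29.8
```

Request:
apply_moves(
  moves=[-0.1,3.5,0,0,0,0,-0.2,7.1,0,0,0,0,-0.2,7.1,0,0,0,0,-0.2,7.1,3,0,0,0,-0.2,7.1,6.5,0,0,0,-0.2,7.1,9.5,0,0,0,-0.2,7.1,11.3,0,0,0,-0.2,7.1,11.3,0,0,0],
)

```text
time_s: 14.83
eef_pos: [0.4917, 0.2865, 0.0287]
ee_rot: [-0.001, -3.135, 0.007]
force: [-0.5, -0.7, -0.3]
grip_width: 0.0245
gripper_force: 29.8
```

Request:
apply_moves(
  moves=[0,0,0,0,0,0,0,0,0,0,0,0,0,0,0,0,0,0,0,0,-3,0,0,0,0,0,-7,0,0,0,0,0,-11,0,0,0],
  grip=-0.15,
)

```text
time_s: 15.33
eef_pos: [0.4948, 0.2885, 0.1447]
ee_rot: [0.001, 3.142, 0.0]
force: [0.7, 0.8, -0.4]
grip_width: 0.036
gripper_force: 0.0
```

```bash
python3 -c "
from h import *
im,P=look('w4.png')
im,d=manip.read_camera('top'); save('t4.png',im); P=cloud('top',d)
for b in[(.5486,-.0226),(.545,-.0911)]:
    q=near(P,b,.025,.017,.04); print('bead',b,len(q),rect(q) if len(q)>5 else 0)
"
```

```text
15.33 [0.4948 0.2885 0.1447] [1.4000e-03 3.1416e+00 0.0000e+00] 0.03601045330914221
bead1 0.56 [240. 176. 265. 204.] 0.02513868143170278 ('c', array([502.1, 287.5]), 'edges', [(23.5, 179.6), (22.7, 89.6)])
bead1 0.56 [  5. 212.  24. 235.] 0.022340372350100363 ('c', array([547.1, -22.7]), 'edges', [(22.2, 120.4), (24.1, 30.4)])
bead1 0.46 [152. 148. 456. 324.] 0.04818283341222915 ('c', array([563.7, 331.1]), 'edges', [(179.3, 153.4), (274.6, 63.4)])
reject1 0.51 [  2. 287.   4. 300.] None None
bead (0.5486, -0.0226) 90 ('c', array([548.7, -23.3]), 'edges', [(23.5, 137.5), (23.5, 47.5)])
bead (0.545, -0.0911) 92 ('c', array([544.5, -90.8]), 'edges', [(23.8, 90.9), (23.7, 0.9)])
```

View pics/w4.png

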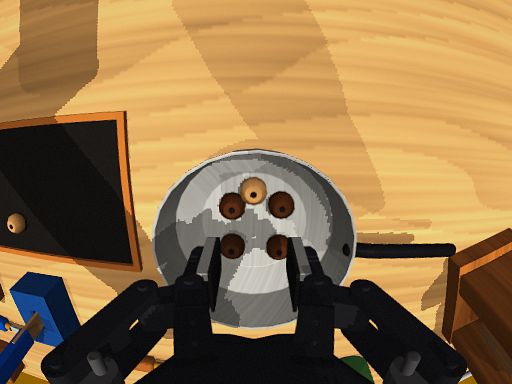

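The pale bead stands in the pot at (253,190), with the four dark beads around it. Next is the bead at (548,-24).

Request:
apply_moves(
  moves=[-0.7,-3.9,0,0,0,0,-1.4,-7.8,0,0,0,0,-2.1,-11.7,0,0,0,0,-2.8,-15.6,0,0,0,0,-3.5,-19.5,0,0,0,0,-4.2,-23.4,0,0,0,0,-4.8,-27.3,0,0,0,0,-5.3,-31.2,0,0,0,0],
  grip=0.3,
)

```text
time_s: 16.2
eef_pos: [0.5471, -0.0252, 0.1417]
ee_rot: [-0.001, -3.14, -0.0]
force: [0.9, 0.4, 0.1]
grip_width: 0.0555
gripper_force: 0.0
```

Request:
apply_moves(
  moves=[0,0,0,0,0,0,0,0,3,0,0,0,0,0,7,0,0,0,0,0,11,0,0,0,0,0,13.5,0,0,0,0,0,13.5,0,0,0,0,0,13.5,0,0,0],
)

```text
time_s: 16.78
eef_pos: [0.5455, -0.0229, 0.006]
ee_rot: [-0.001, -3.136, -0.0]
force: [1.0, 0.5, 0.7]
grip_width: 0.0553
gripper_force: 0.0
```

Request:
apply_moves(
  moves=[0,0,0,0,0,0,0,0,0,0,0,0,0,0,0,0,0,0,0,0,0,0,0,0,0,0,-3,0,0,0,0,0,-7,0,0,0,0,0,-11,0,0,0,0,0,-14,0,0,0],
  grip=-0.6,
)

```text
time_s: 17.45
eef_pos: [0.5488, -0.0233, 0.1515]
ee_rot: [0.001, 3.138, -0.0]
force: [1.5, -0.1, 0.2]
grip_width: 0.024
gripper_force: 29.8
```

Request:
apply_moves(
  moves=[-0.5,3.9,0,0,0,0,-1,7.8,0,0,0,0,-1.5,11.7,0,0,0,0,-2,15.6,0,0,0,0,-2.6,19.5,0,0,0,0,-3.2,23.4,0,0,0,0,-3.8,27.3,0,0,0,0,-4.25,31.3,0,0,0,0],
)

```text
time_s: 18.12
eef_pos: [0.5909, 0.2917, 0.1486]
ee_rot: [0.001, 3.14, 0.001]
force: [0.9, 1.1, -0.4]
grip_width: 0.0241
gripper_force: 29.8
```

Request:
apply_moves(
  moves=[0,0,0,0,0,0,0,0,0,0,0,0,0,0,3.5,0,0,0,0,0,7,0,0,0,0,0,10,0,0,0,0,0,11.5,0,0,0,0,0,11.5,0,0,0],
)

```text
time_s: 18.7
eef_pos: [0.5871, 0.2863, 0.0285]
ee_rot: [-0.004, -3.134, 0.007]
force: [0.3, -0.7, -0.4]
grip_width: 0.024
gripper_force: 29.8
```

Request:
apply_moves(
  moves=[0,0,0,0,0,0,0,0,0,0,0,0,0,0,0,0,0,0,0,0,-3,0,0,0,0,0,-7,0,0,0,0,0,-11.5,0,0,0],
  grip=-0.15,
)

```text
time_s: 19.2
eef_pos: [0.5901, 0.2892, 0.1459]
ee_rot: [-0.002, -3.141, 0.001]
force: [1.3, 0.2, 0.4]
grip_width: 0.0364
gripper_force: 0.0
```

```bash
python3 -c "
from h import *
im,P=look('w5.png')
im,d=manip.read_camera('top'); save('t5.png',im); P=cloud('top',d)
for b in[(.545,-.0911)]:
    q=near(P,b,.025,.017,.04); print('bead',b,len(q),rect(q) if len(q)>5 else 0)
"
```

```text
19.2 [0.5901 0.2892 0.1459] [-1.6000e-03 -3.1409e+00  7.0000e-04] 0.03638729245938449
bead1 0.86 [236.  76. 265. 105.] 0.025092729357324428 ('c', array([502.6, 287.4]), 'edges', [(24.7, 90.2), (24.3, 0.2)])
bead1 0.63 [237. 165. 265. 196.] 0.024716833373792768 ('c', array([586.7, 287.1]), 'edges', [(24.6, 93.8), (24.7, 3.8)])
bead (0.545, -0.0911) 91 ('c', array([544.5, -91. ]), 'edges', [(24.1, 90.4), (23.7, 0.4)])
```

View pics/w5.png

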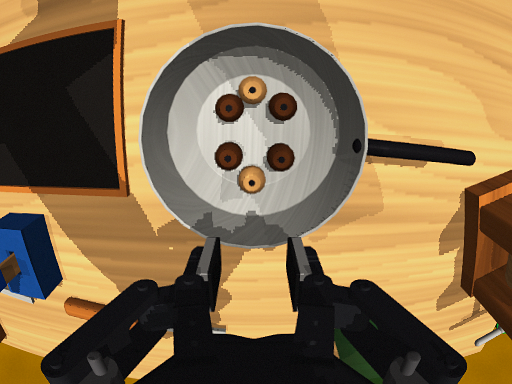

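Two pale beads are now standing in the pot, at (252,90) and (251,180). I'm going for the last one at (544,-91).

Request:
apply_moves(
  moves=[0.5,-3.9,0,0,0,0,1,-7.8,0,0,0,0,1.5,-11.7,0,0,0,0,2,-15.6,0,0,0,0,2.5,-19.5,0,0,0,0,3,-23.4,0,0,0,0,3.5,-27.3,0,0,0,0,4,-31.1,0,0,0,0],
  grip=0.3,
)

```text
time_s: 20.07
eef_pos: [0.5487, -0.0231, 0.1432]
ee_rot: [-0.001, -3.14, 0.0]
force: [0.1, -0.4, -0.4]
grip_width: 0.0556
gripper_force: 0.0
```

Request:
apply_moves(
  moves=[0.3,-3.5,0,0,0,0,0.55,-7,0,0,0,0,0.55,-7,3,0,0,0,0.55,-7,7,0,0,0,0.55,-7,11,0,0,0,0.55,-7,13.6,0,0,0,0.55,-7,13.6,0,0,0,0.55,-7,13.6,0,0,0],
)

```text
time_s: 20.73
eef_pos: [0.5422, -0.091, 0.0065]
ee_rot: [-0.001, -3.136, -0.001]
force: [-0.1, -0.7, 0.3]
grip_width: 0.056
gripper_force: 0.0
```

Request:
apply_moves(
  moves=[0,0,0,0,0,0,0,0,0,0,0,0,0,0,0,0,0,0,0,0,0,0,0,0,0,0,-3,0,0,0,0,0,-7,0,0,0,0,0,-11,0,0,0,0,0,-14,0,0,0],
  grip=-0.6,
)

```text
time_s: 21.4
eef_pos: [0.5458, -0.0914, 0.1521]
ee_rot: [0.001, 3.138, -0.001]
force: [0.8, -0.2, -0.5]
grip_width: 0.0237
gripper_force: 29.7
```

Request:
apply_moves(
  moves=[0,3.9,0,0,0,0,0,7.8,0,0,0,0,0,11.7,0,0,0,0,0,15.6,0,0,0,0,0,19.5,0,0,0,0,0,23.4,0,0,0,0,0,27.3,0,0,0,0,0,31.2,0,0,0,0],
)

```text
time_s: 22.07
eef_pos: [0.5449, 0.2228, 0.1492]
ee_rot: [0.001, 3.14, 0.001]
force: [0.6, 0.0, -0.2]
grip_width: 0.0243
gripper_force: 29.8
```

Request:
apply_moves(
  moves=[0,3.5,0,0,0,0,0,6.9,0,0,0,0,0,6.9,0,0,0,0,0,6.9,3,0,0,0,0,6.9,6.5,0,0,0,0,6.9,9.5,0,0,0,0,6.9,11.5,0,0,0,0,6.9,11.5,0,0,0],
)

```text
time_s: 22.73
eef_pos: [0.5415, 0.2876, 0.029]
ee_rot: [-0.001, -3.134, 0.006]
force: [-1.0, -0.6, -0.7]
grip_width: 0.024
gripper_force: 29.8
```

Request:
apply_moves(
  moves=[0,0,0,0,0,0,0,0,0,0,0,0,0,0,0,0,0,0,0,0,-3,0,0,0,0,0,-7,0,0,0,0,0,-11,0,0,0,0,0,-15,0,0,0],
  grip=-0.15,
)

```text
time_s: 23.32
eef_pos: [0.5454, 0.2898, 0.1869]
ee_rot: [0.001, 3.139, 0.002]
force: [0.7, 0.3, -0.1]
grip_width: 0.0362
gripper_force: 0.0
```

```bash
python3 -c "
from h import *
im,P=look('w6.png')
"
```

```text
23.32 [0.5454 0.2898 0.1869] [1.500e-03 3.139e+00 2.100e-03] 0.03624961614349983
bead1 0.97 [240. 154. 263. 178.] 0.02513788781286319 ('c', array([538.8, 288. ]), 'edges', [(23.8, 153.7), (24.7, 63.7)])
bead1 0.89 [240. 121. 263. 144.] 0.025030648720974935 ('c', array([502.2, 288. ]), 'edges', [(23.2, 179.9), (22.9, 89.9)])
bead1 0.61 [238. 193. 259. 221.] 0.024826470087086883 ('c', array([587. , 286.6]), 'edges', [(24.9, 92.9), (24.9, 2.9)])
```

Request:
apply_moves(
  moves=[-0.6,-3.8,-1,0,0,0,-1.2,-7.6,-2,0,0,0,-1.8,-11.4,-3,0,0,0,-2.4,-15.2,-4,0,0,0,-3,-19,-5,0,0,0,-3.6,-22.8,-6,0,0,0,-4.2,-26.6,-6.5,0,0,0,-4.5,-30.4,-7,0,0,0],
  grip=0.1,
)

```text
time_s: 24.13
eef_pos: [0.5902, -0.0162, 0.2538]
ee_rot: [0.001, 3.14, -0.0]
force: [1.3, 0.4, -1.1]
grip_width: 0.0466
gripper_force: 0.0
```

Request:
apply_moves(
  moves=[0,0,0,0,0,0,0,0,0,0,0,0,0,0,0,0,0,0],
)

```text
time_s: 24.38
eef_pos: [0.5894, -0.0142, 0.2529]
ee_rot: [-0.002, -3.141, -0.001]
force: [-0.4, 0.2, -0.1]
grip_width: 0.0474
gripper_force: 0.0
```

```bash
python3 - <<'E'
from h import *
np.set_printoptions(precision=4,suppress=True)
s=manip.get_state(); print(s["time_s"],s["eef_pos"],s["ee_rot"],s["qpos"])
im,d=manip.read_camera("wrist"); save("w7.png",im); P=wproj(s,d); np.savez("w7.npz",im=im,P=P)
for z0,z1 in((.166,.19),(.12,.16),(.08,.12)):
    q=near(P,(.68,-.014),.04,z0,z1); print("pad",z0,len(q),rect(q) if len(q)>5 else 0, q.mean(0) if len(q) else 0)
print("stand",rect(near(P,(.66,-.014),.08,.045,.054)))
print("block",rect(near(P,(.645,-.218),.1,.060,.070)))
s2=near(P,(.653,-.171),.03,-.02,.058); print("slot",rect(s2),s2.min(0),s2.max(0))
for o in manip.spot_point("tool_block_hole0","wrist")[:2]: c=np.round(o["centre"]).astype(int); print(o, P[c[1]-8:c[1]+9:4,c[0]])
E
```

```text
24.3833 [ 0.5894 -0.0142  0.2529] [-0.0023 -3.141  -0.0011] [-0.0245  0.3659  0.0723  1.2778  0.0007 -0.023 ]
pad 0.166 406 ('c', array([684.5, -15.9]), 'edges', [(26.0, 179.4), (15.9, 89.4)]) [ 0.6818 -0.0158  0.1733]
pad 0.12 338 ('c', array([673.4, -15.4]), 'edges', [(4.0, 179.1), (16.4, 89.1)]) [ 0.6729 -0.0156  0.1418]
pad 0.08 254 ('c', array([673.1, -15.5]), 'edges', [(4.3, 179.5), (16.2, 89.5)]) [ 0.6729 -0.0155  0.1015]
stand ('c', array([684.7, -15.4]), 'edges', [(100.2, 180.0), (70.7, 90.0)])
block ('c', array([ 645.4, -217.8]), 'edges', [(92.1, 172.7), (162.2, 82.7)])
slot ('c', array([ 653.7, -173.9]), 'edges', [(8.7, 95.3), (35.3, 5.3)]) [ 0.6358 -0.1768  0.0327] [ 0.671  -0.168   0.0577]
```

View pics/w7.png

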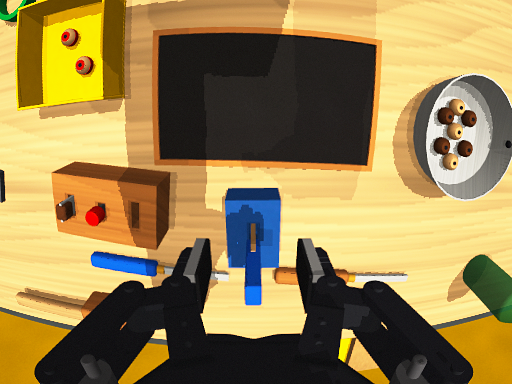

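The view shows the tray empty, three pale and four dark beads in the pot near (455,130), and two rejects in the bin at (69,37) and (84,65). The paddle stands upright at (253,270) with the empty slot at (135,214).

Request:
apply_moves(
  moves=[-3,-0.1,0,0,0,0,-6,-0.1,0,0,0,0,-9,-0.1,0,0,0,0,-9.5,-0.1,0,0,0,0,-9.5,-0.1,0,0,0,0,-9.5,-0.1,3,0,0,0,-9.5,-0.1,6,0,0,0,-9.5,-0.1,8,0,0,0],
)

```text
time_s: 25.15
eef_pos: [0.6825, -0.014, 0.171]
ee_rot: [0.001, -3.139, -0.0]
force: [-1.1, 1.0, -0.1]
grip_width: 0.0472
gripper_force: 0.0
```

Request:
apply_moves(
  moves=[0,0,2,0,0,0,0,0,4,0,0,0,0,0,5.7,0,0,0,0,0,5.7,0,0,0,0,0,5.7,0,0,0,0,0,5.7,0,0,0,0,0,5.7,0,0,0],
)

```text
time_s: 25.73
eef_pos: [0.6856, -0.015, 0.1182]
ee_rot: [0.0, 3.139, -0.0]
force: [0.2, -0.3, -0.2]
grip_width: 0.0473
gripper_force: 0.0
```

Request:
apply_moves(
  moves=[0,0,0,0,0,0,0,0,0,0,0,0,0,0,0,0,0,0,0,0,0,0,0,0,0,0,0,0,0,0,0,0,0,0,0,0],
  grip=-0.9,
  newtons=60,
)

```text
time_s: 26.23
eef_pos: [0.6856, -0.0153, 0.1173]
ee_rot: [0.001, 3.14, 0.0]
force: [-0.7, 0.4, 5.2]
grip_width: 0.0154
gripper_force: 58.9
```

Request:
apply_moves(
  moves=[0,0,-1,0,0,0,0,0,-2.5,0,0,0,0,0,-4,0,0,0,0,0,-6,0,0,0,0,0,-8,0,0,0,0,0,-10,0,0,0,0,0,-11,0,0,0,0,0,-11,0,0,0],
)

```text
time_s: 26.9
eef_pos: [0.6862, -0.0155, 0.2291]
ee_rot: [0.001, 3.137, -0.0]
force: [-0.2, -0.4, -0.8]
grip_width: 0.0154
gripper_force: 58.4
```

```bash
python3 - <<'E'
from h import *
np.set_printoptions(precision=4,suppress=True)
z=np.load("w7.npz"); P=z["P"]
q=near(P,(.543,.289),.1,.064,.078)
A=np.c_[2*q[:,:2],np.ones(len(q))];c=np.linalg.lstsq(A,(q[:,:2]**2).sum(1),rcond=None)[0]; print("pot",len(q),c[:2],np.sqrt(c[2]+(c[:2]**2).sum()))
s=manip.get_state(); print(s["time_s"],s["eef_pos"],s["ee_rot"],s["force"])
im,d=manip.read_camera("side"); save("s8.png",im); P=cloud("side",d)
for t in ("paddle",):
  for o in manip.outline_of(t,"side")[:2]:
    q=P[o["mask"]&(d>0)]; q=q[np.hypot(q[:,0]-.685,q[:,1]+.015)<.05]; print(o["confidence"],q.min(0),q.max(0),np.percentile(q[:,2],[1,50,99]))
    for a,b in((.12,.15),(.15,.18),(.18,.21)):
      k=q[(q[:,2]>a)&(q[:,2]<b)]; print(len(k),k.mean(0) if len(k) else 0)
E
```

```text
pot 932 [0.542  0.2869] 0.08757903341842319
26.9 [ 0.6862 -0.0155  0.2291] [ 0.0014  3.1368 -0.0004] [-0.2401 -0.3917 -0.7748]
0.8 [ 0.6751 -0.0299  0.1227] [ 0.701  -0.0094  0.2767] [0.128  0.1871 0.2732]
44 [ 0.6881 -0.0184  0.1382]
64 [ 0.6878 -0.0184  0.1656]
64 [ 0.6852 -0.02    0.196 ]
```

Request:
apply_moves(
  moves=[1,2,0,0,0,0,2.2,5,0,0,0,0,3.6,8.5,0,0,0,0,5.1,12,0,0,0,0,6.6,15.5,0,0,0,0,8,19,0,0,0,0,9.5,22.5,0,0,0,0,11,26,0,0,0,0],
)

```text
time_s: 27.67
eef_pos: [0.573, 0.2457, 0.224]
ee_rot: [-0.002, -3.138, 0.002]
force: [0.6, 0.7, -0.2]
grip_width: 0.0153
gripper_force: 58.5
```

Request:
apply_moves(
  moves=[1.4,3.5,0,0,0,0,2.4,6,0,0,0,0,3,7.3,0,0,0,0,3.2,7.8,0,0,0,0,3.2,7.8,0,0,0,0,3.2,7.8,0,0,0,0],
)

```text
time_s: 28.17
eef_pos: [0.5433, 0.3215, 0.2254]
ee_rot: [-0.002, -3.141, 0.002]
force: [1.7, -0.2, -0.2]
grip_width: 0.0158
gripper_force: 58.6
```

```bash
python3 - <<'E'
from h import *
np.set_printoptions(precision=4,suppress=True)
s=manip.get_state(); print(s["time_s"],s["eef_pos"],s["ee_rot"],s["grip_width"])
im,d=manip.read_camera("wrist"); save("w9.png",im); P=wproj(s,d)
m=(d>0)&(np.hypot(P[...,0]-.5425,P[...,1]-.288)<.07)&(P[...,2]>.018)&(P[...,2]<.04)
n,l=cv2.connectedComponents(m.astype(np.uint8),connectivity=4)
for i in range(1,n):
    q=P[l==i]
    if len(q)>30: print(len(q),rect(q),q[:,2].max())
E
```

```text
28.1667 [0.5433 0.3215 0.2254] [-0.0024 -3.1409  0.0025] 0.01578807814261803
701 ('c', array([510.8, 277. ]), 'edges', [(51.0, 127.9), (24.8, 37.9)]) 0.028497662747048957
378 ('c', array([517.2, 314.8]), 'edges', [(25.2, 179.1), (24.8, 89.1)]) 0.02813378774568509
355 ('c', array([539.6, 287.7]), 'edges', [(25.0, 178.7), (24.2, 88.7)]) 0.02854065739975392
341 ('c', array([563.7, 265.3]), 'edges', [(24.9, 122.4), (25.4, 32.4)]) 0.029244033876570263
231 ('c', array([563.8, 310.7]), 'edges', [(24.9, 156.2), (18.6, 66.2)]) 0.0281943764796328
319 ('c', array([587.4, 287. ]), 'edges', [(25.8, 177.3), (24.0, 87.3)]) 0.02910809772040779
```

View pics/w9.png

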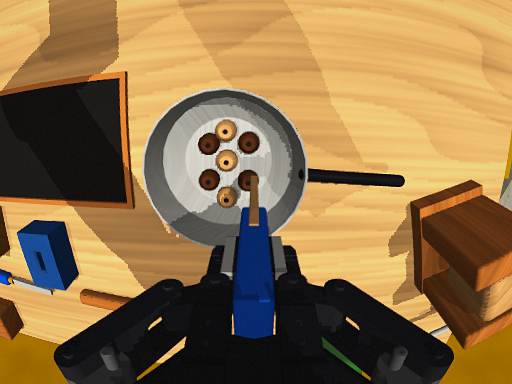

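Seven beads stand in the pot. The blade is over the gap beside the handle, so I'm lowering it slightly further out to clear the dark bead at (248,180).

Request:
apply_moves(
  moves=[0.1,0.4,0,0,0,0,0.1,0.4,2,0,0,0,0.1,0.4,4,0,0,0,0.1,0.4,5.5,0,0,0,0.1,0.4,7,0,0,0,0.1,0.4,8,0,0,0,0.1,0.4,9,0,0,0,0.1,0.4,9.8,0,0,0],
)

```text
time_s: 28.88
eef_pos: [0.5425, 0.3261, 0.1275]
ee_rot: [-0.003, -3.142, 0.0]
force: [-0.1, -0.7, -0.8]
grip_width: 0.0151
gripper_force: 58.6
```

Request:
apply_moves(
  moves=[0,0,0.4,0,0,0,0,0,0.4,0,0,0,0,0,0.4,0,0,0,0,0,0.4,0,0,0],
)

```text
time_s: 29.22
eef_pos: [0.5426, 0.3271, 0.1249]
ee_rot: [0.001, 3.14, 0.001]
force: [0.8, 0.1, -0.9]
grip_width: 0.0155
gripper_force: 58.6
```

Request:
apply_moves(
  moves=[0,0,0.3,0,0,0,0,0,0.5,0,0,0,0,0,0.5,0,0,0,0,0,0.5,0,0,0],
)

```text
time_s: 29.55
eef_pos: [0.542, 0.3267, 0.1191]
ee_rot: [-0.001, -3.141, 0.0]
force: [-0.0, 0.6, 0.0]
grip_width: 0.0155
gripper_force: 58.6
```

Request:
apply_moves(
  moves=[0.68,-0.08,0,0,0,0,1.34,-0.29,0,0,0,0,1.94,-0.64,0,0,0,0,2.47,-1.12,0,0,0,0,2.91,-1.7,0,0,0,0,3.23,-2.35,0,0,0,0,3.43,-3.06,0,0,0,0,3.5,-3.8,0,0,0,0],
)

```text
time_s: 30.22
eef_pos: [0.5066, 0.2879, 0.1192]
ee_rot: [-0.001, -3.142, 0.0]
force: [-0.2, 0.1, -0.7]
grip_width: 0.0154
gripper_force: 58.4
```

Request:
apply_moves(
  moves=[-0.07,-0.68,0,0,0,0,-0.27,-1.34,0,0,0,0,-0.59,-1.94,0,0,0,0,-1.03,-2.47,0,0,0,0,-1.56,-2.91,0,0,0,0,-2.16,-3.23,0,0,0,0,-2.82,-3.43,0,0,0,0,-3.5,-3.5,0,0,0,0],
)

```text
time_s: 30.88
eef_pos: [0.5429, 0.2534, 0.1191]
ee_rot: [-0.002, -3.142, 0.0]
force: [-1.0, -0.1, -0.5]
grip_width: 0.0154
gripper_force: 58.5
```

```bash
python3 - <<'E'
from h import *
np.set_printoptions(precision=4,suppress=True)
s=manip.get_state(); print(s["time_s"],s["eef_pos"],s["ee_rot"],s["grip_width"],s["force"])
im,d=manip.read_camera("wrist"); save("w10.png",im)
E
```

```text
30.8833 [0.5429 0.2534 0.1191] [-0.0018 -3.1416  0.0001] 0.01537527362170323 [-0.9963 -0.1194 -0.5381]
```

View pics/w10.png

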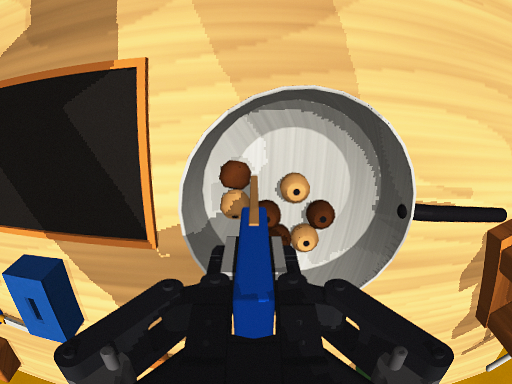

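Half a turn is done. The beads are being pushed round and all seven are still in the pot, so I'm continuing with the remaining quarters.

Request:
apply_moves(
  moves=[-0.68,0.07,0,0,0,0,-1.34,0.27,0,0,0,0,-1.94,0.59,0,0,0,0,-2.47,1.03,0,0,0,0,-2.91,1.56,0,0,0,0,-3.23,2.16,0,0,0,0,-3.43,2.82,0,0,0,0,-3.5,3.5,0,0,0,0],
)

```text
time_s: 31.6
eef_pos: [0.5773, 0.2895, 0.119]
ee_rot: [0.001, 3.142, -0.0]
force: [-0.0, -0.4, -0.8]
grip_width: 0.0153
gripper_force: 58.5
```

Request:
apply_moves(
  moves=[0.07,0.68,0,0,0,0,0.27,1.34,0,0,0,0,0.59,1.94,0,0,0,0,1.03,2.47,0,0,0,0,1.56,2.91,0,0,0,0,2.16,3.23,0,0,0,0,2.82,3.43,0,0,0,0,3.5,3.5,0,0,0,0],
)

```text
time_s: 32.27
eef_pos: [0.5412, 0.3239, 0.1192]
ee_rot: [-0.001, -3.141, 0.0]
force: [-0.3, -0.5, -0.5]
grip_width: 0.0157
gripper_force: 58.5
```

Request:
apply_moves(
  moves=[0.68,-0.07,0,0,0,0,1.34,-0.27,0,0,0,0,1.94,-0.59,0,0,0,0,2.47,-1.03,0,0,0,0,2.91,-1.56,0,0,0,0,3.23,-2.16,0,0,0,0,3.43,-2.82,0,0,0,0,3.5,-3.5,0,0,0,0],
)

```text
time_s: 32.93
eef_pos: [0.5068, 0.2879, 0.1192]
ee_rot: [-0.002, -3.142, 0.0]
force: [-0.5, 0.6, -1.2]
grip_width: 0.0157
gripper_force: 58.5
```

Request:
apply_moves(
  moves=[-0.07,-0.68,0,0,0,0,-0.27,-1.34,0,0,0,0,-0.59,-1.94,0,0,0,0,-1.03,-2.47,0,0,0,0,-1.56,-2.91,0,0,0,0,-2.16,-3.23,0,0,0,0,-2.82,-3.43,0,0,0,0,-3.5,-3.5,0,0,0,0],
)

```text
time_s: 33.6
eef_pos: [0.543, 0.2535, 0.1191]
ee_rot: [0.002, 3.141, 0.0]
force: [-0.1, -0.3, -0.5]
grip_width: 0.0153
gripper_force: 58.5
```

Request:
apply_moves(
  moves=[-0.68,0.07,0,0,0,0,-1.34,0.27,0,0,0,0,-1.94,0.59,0,0,0,0,-2.47,1.03,0,0,0,0,-2.91,1.56,0,0,0,0,-3.23,2.16,0,0,0,0,-3.43,2.82,0,0,0,0,-3.5,3.5,0,0,0,0],
)

```text
time_s: 34.27
eef_pos: [0.5773, 0.2896, 0.1191]
ee_rot: [-0.001, -3.142, -0.0]
force: [0.3, 0.5, -0.2]
grip_width: 0.0151
gripper_force: 58.5
```

Request:
apply_moves(
  moves=[0.07,0.68,0,0,0,0,0.27,1.34,0,0,0,0,0.59,1.94,0,0,0,0,1.03,2.47,0,0,0,0,1.56,2.91,0,0,0,0,2.16,3.23,0,0,0,0,2.82,3.43,0,0,0,0,3.5,3.5,0,0,0,0],
)

```text
time_s: 34.93
eef_pos: [0.5413, 0.3239, 0.1192]
ee_rot: [0.001, 3.142, -0.0]
force: [0.7, -0.3, -1.3]
grip_width: 0.0153
gripper_force: 58.6
```

Request:
apply_moves(
  moves=[0.3,0,0,0,0,0,0.5,-0.03,0,0,0,0,0.5,-0.03,0,0,0,0,0.5,-0.03,0,0,0,0],
)

```text
time_s: 35.27
eef_pos: [0.5371, 0.3232, 0.1193]
ee_rot: [0.002, 3.141, 0.0]
force: [0.2, 0.1, 0.5]
grip_width: 0.0155
gripper_force: 58.5
```

```bash
python3 - <<'E'
from h import *
s=manip.get_state(); print(s["time_s"],s["eef_pos"],s["ee_rot"],s["grip_width"],s["force"])
im,d=manip.read_camera("side"); save("s11.png",cv2.resize(im[90:170,150:260],(770,560),interpolation=cv2.INTER_CUBIC))
E
```

```text
35.2667 [0.53709785 0.3232265  0.11926582] [1.63993923e-03 3.14142914e+00 1.01782646e-05] 0.01545763835848001 [0.20835485 0.06093332 0.47392204]
```

View pics/s11.png

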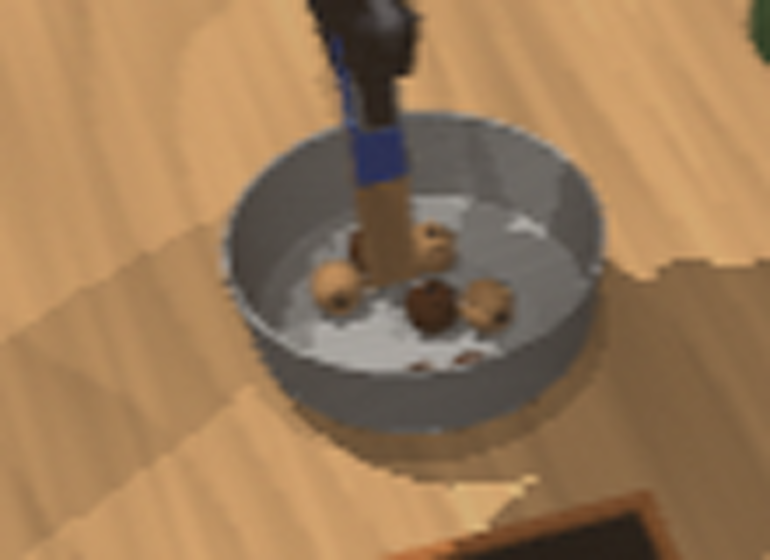

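Request:
apply_moves(
  moves=[0,0,-1,0,0,0,0,0,-2.5,0,0,0,0,0,-4,0,0,0,0,0,-5.5,0,0,0,0,0,-7,0,0,0,0,0,-9,0,0,0,0,0,-11,0,0,0,0,0,-12,0,0,0],
)

```text
time_s: 35.98
eef_pos: [0.5384, 0.324, 0.2427]
ee_rot: [0.002, 3.138, 0.004]
force: [-0.2, 0.3, 0.5]
grip_width: 0.0153
gripper_force: 58.5
```

Request:
apply_moves(
  moves=[-0.6,-2,0,0,0,0,-1.6,-5,0,0,0,0,-2.8,-8.5,0,0,0,0,-4,-12,0,0,0,0,-5.2,-15.5,0,0,0,0,-6.4,-19,0,0,0,0,-7.5,-22.5,0,0,0,0,-8.7,-26,0,0,0,0],
)

```text
time_s: 36.65
eef_pos: [0.6243, 0.0615, 0.2394]
ee_rot: [0.001, 3.141, 0.0]
force: [0.5, 0.2, 0.2]
grip_width: 0.0154
gripper_force: 58.6
```

Request:
apply_moves(
  moves=[-1.2,-3.5,0,0,0,0,-2.4,-7,0,0,0,0.02,-3.6,-10.5,0,0,0,0.05,-4.8,-14,0,0,0,0.09,-6,-17.5,0,0,0,0.129,-7,-20.8,0,0,0,0.129,-7.6,-22.6,0,0,0,0.129,-7.6,-23.2,0,0,0,0.129],
)

```text
time_s: 37.32
eef_pos: [0.7006, -0.1728, 0.2382]
ee_rot: [0.21, 3.134, -0.002]
force: [0.3, 0.3, 0.1]
grip_width: 0.0155
gripper_force: 58.6
```

Request:
apply_moves(
  moves=[0,0,0,0,0,0,0,0,0,0,0,0,0,0,0,0,0,0,0,0,0,0,0,0],
)

```text
time_s: 37.65
eef_pos: [0.6995, -0.167, 0.2396]
ee_rot: [0.201, 3.135, 0.001]
force: [0.6, -0.4, -1.1]
grip_width: 0.0153
gripper_force: 58.6
```

```bash
python3 - <<'E'
from h import *
np.set_printoptions(precision=4,suppress=True)
s=manip.get_state(); print(s["time_s"],s["eef_pos"],s["ee_rot"],s["qpos"],s["grip_width"])
im,d=manip.read_camera("wrist"); save("w12.png",im); P=wproj(s,d); np.savez("w12.npz",im=im,P=P,d=d)
print("block",rect(near(P,(.645,-.218),.1,.062,.068)))
q=near(P,(.652,-.169),.03,-.02,.055); print("slot",len(q),rect(q),q.min(0),q.max(0))
print(manip.spot_point("tool_block_hole0","wrist")[:2])
im,d=manip.read_camera("top"); P=cloud("top",d)
for t in("bead1","dark1"): print(t,[(np.round(o["centre"]),round(o["confidence"],2)) for o in manip.spot_point(t,"top")])
E
```

```text
37.65 [ 0.6995 -0.167   0.2396] [0.2008 3.1351 0.0006] [-0.2345  0.6178  0.4629  1.4159  0.0004 -0.1066] 0.015255757655725979
block ('c', array([ 645.6, -218. ]), 'edges', [(89.8, 172.7), (160.9, 82.7)])
slot 326 ('c', array([ 653.4, -168.7]), 'edges', [(34.6, 172.8), (10.6, 82.8)]) [ 0.6355 -0.1759  0.0073] [ 0.6711 -0.1615  0.0547]
[{'centre': [248.8, 129.0], 'confidence': 0.64}]
bead1 [(array([122., 208.]), 0.66), (array([149., 226.]), 0.62), (array([368., 261.]), 0.57), (array([144., 203.]), 0.44)]
dark1 [(array([163., 212.]), 0.57), (array([164., 220.]), 0.48), (array([121., 221.]), 0.44), (array([140., 215.]), 0.4)]
```

View pics/w12.png

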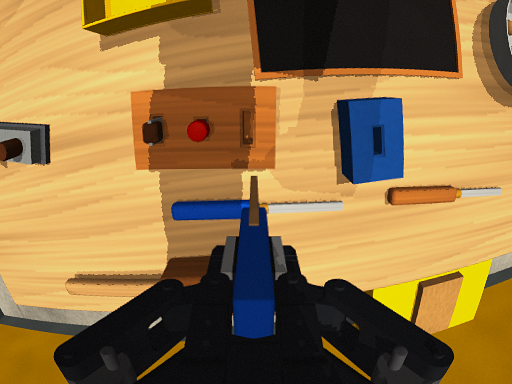

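```bash
python3 - <<'E'
from h import *
np.set_printoptions(precision=4,suppress=True)
z=np.load("w12.npz"); P=z["P"]; 
rot=R.from_rotvec([0.2008,3.1351,.0006]).as_matrix(); T=(P-np.array([.6995,-.167,.2396]))@rot
# tool frame points near the paddle
m=(z["d"]>0)&(abs(T[...,0])<.03)&(abs(T[...,1])<.012)
for a,b in((-.05,-.03),(.0,.03),(.04,.06),(.06,.08),(.08,.1),(.1,.115)):
    q=T[m&(T[...,2]>a)&(T[...,2]<b)]
    if len(q): print(a,b,len(q),"x",np.percentile(q[:,0],[2,50,98]),"y",np.percentile(q[:,1],[2,50,98]),q[:,2].max())
E
```

```text
-0.05 -0.03 1795 x [-0.007   0.0121  0.0132] y [-0.0115  0.      0.0115] -0.03000497138065943
0.0 0.03 584 x [0.0111 0.0126 0.0136] y [-0.0081 -0.0003  0.007 ] 0.029983093104823864
0.04 0.06 89 x [0.0123 0.0132 0.0136] y [-0.0031 -0.0003  0.0025] 0.05996568985900498
0.06 0.08 66 x [0.0125 0.0132 0.0136] y [-0.0033 -0.0002  0.0021] 0.07989670741894776
0.08 0.1 51 x [0.0129 0.0132 0.0136] y [-0.0027 -0.0002  0.0023] 0.09937031842603998
0.1 0.115 14 x [0.013  0.0132 0.0135] y [-0.0028 -0.0002  0.0024] 0.1058575608230567
```

Request:
apply_moves(
  moves=[1,-0.2,0,0,0,0,2.5,-0.4,0,0,0,0,4,-0.6,0,0,0,0,4.65,-0.73,0,0,0,0,4.65,-0.73,1,0,0,0,4.65,-0.73,3,0,0,0,4.65,-0.73,4.5,0,0,0,4.65,-0.73,5,0,0,0],
)

```text
time_s: 38.57
eef_pos: [0.6518, -0.1695, 0.1858]
ee_rot: [-0.203, -3.131, -0.001]
force: [-0.6, 0.1, -1.2]
grip_width: 0.0154
gripper_force: 58.6
```

Request:
apply_moves(
  moves=[0,0,0,0,0,0,0,0,0,0,0,0,0,0,0,0,0,0,0,0,0,0,0,0,0,0,0,0,0,0,0,0,0,0,0,0],
)

```text
time_s: 39.07
eef_pos: [0.6531, -0.17, 0.1899]
ee_rot: [0.204, 3.134, -0.0]
force: [-0.6, -0.6, -1.0]
grip_width: 0.015
gripper_force: 58.6
```

```bash
python3 - <<'E'
from h import *
np.set_printoptions(precision=5,suppress=True)
for i in range(3):
    s=manip.get_state(); im,d=manip.read_camera("wrist")
    print(s["time_s"],s["eef_pos"],s["ee_rot"])
save("w13.png",im); P=wproj(s,d); print("block",rect(near(P,(.645,-.218),.1,.062,.068)))
E
```

```text
39.0667 [ 0.65309 -0.17004  0.1899 ] [ 0.2037   3.13365 -0.00044]
39.1167 [ 0.65297 -0.17     0.18976] [ 0.20364  3.13394 -0.0003 ]
39.1667 [ 0.65285 -0.16997  0.18958] [ 0.20369  3.13426 -0.00023]
block ('c', array([ 645.6, -218. ]), 'edges', [(91.4, 172.9), (161.1, 82.9)])
```

Request:
apply_moves(
  moves=[0,0.15,0,0,0,0,0,0.15,0,0,0,0,0,0.15,0.8,0,0,0,0,0.15,1.5,0,0,0,0,0.15,2,0,0,0,0,0.15,2.5,0,0,0,0,0.15,3,0,0,0,0,0.15,3,0,0,0],
)

```text
time_s: 39.88
eef_pos: [0.6519, -0.1682, 0.1574]
ee_rot: [-0.204, -3.132, -0.001]
force: [-0.4, 0.4, -1.0]
grip_width: 0.0154
gripper_force: 58.6
```

```bash
python3 -c "
from h import *
s=manip.get_state(); print(s['time_s'],s['eef_pos'],s['ee_rot'],s['force'],s['wrist_torque'],s['grip_width'])"
```

```text
39.8833 [ 0.6519224  -0.16822586  0.15738578] [-2.03638769e-01 -3.13232731e+00 -7.90027012e-04] [-0.40559128  0.41196599 -1.0339921 ] [0.06700588 0.00693109 0.02709117] 0.015430716905573048
```

The blade is 15 mm into the slot with no contact force. Continuing down.

Request:
apply_moves(
  moves=[0,0,0.7,0,0,0,0,0,1.4,0,0,0,0,0,2,0,0,0,0,0,2.6,0,0,0,0,0,3.1,0,0,0,0,0,3.5,0,0,0,0,0,3.7,0,0,0,0,0,3.7,0,0,0],
)

```text
time_s: 40.55
eef_pos: [0.6525, -0.1684, 0.1215]
ee_rot: [-0.204, -3.134, -0.0]
force: [-0.1, 0.1, -0.5]
grip_width: 0.0157
gripper_force: 58.6
```

Request:
apply_moves(
  moves=[0,0,0.1,0,0,0,0,0,0.2,0,0,0,0,0,0.2,0,0,0],
)

```text
time_s: 40.8
eef_pos: [0.653, -0.1685, 0.1203]
ee_rot: [0.204, 3.135, -0.0]
force: [-0.4, -0.5, -0.9]
grip_width: 0.0154
gripper_force: 58.6
```

Request:
apply_moves(
  moves=[0,0,0.1,0,0,0,0,0,0.2,0,0,0,0,0,0.2,0,0,0,0,0,0.2,0,0,0],
)

```text
time_s: 41.13
eef_pos: [0.6528, -0.1684, 0.1181]
ee_rot: [-0.204, -3.135, -0.0]
force: [-0.1, 0.7, 0.0]
grip_width: 0.0151
gripper_force: 58.6
```

Request:
apply_moves(
  moves=[0,0,0.1,0,0,0,0,0,0.15,0,0,0,0,0,0.15,0,0,0,0,0,0.15,0,0,0],
)

```text
time_s: 41.47
eef_pos: [0.6531, -0.1685, 0.1173]
ee_rot: [0.204, 3.134, -0.0]
force: [-1.1, 0.3, 4.0]
grip_width: 0.0161
gripper_force: 59.3
```

Request:
apply_moves(
  moves=[0,0,0,0,0,0,0,0,0,0,0,0,0,0,0,0,0,0,0,0,0,0,0,0,0,0,-2,0,0,0,0,0,-5,0,0,0,0,0,-9,0,0,0,0,0,-12,0,0,0],
  grip=0.1,
)

```text
time_s: 42.13
eef_pos: [0.6528, -0.1684, 0.2387]
ee_rot: [0.204, 3.134, -0.0]
force: [0.9, -0.3, 0.7]
grip_width: 0.047
gripper_force: 0.0
```

Request:
apply_moves(
  moves=[3,0,0,0,0,0,7,0,0,0,0,0,11,0,0,0,0,0,15,0,0,0,0,0,19,0,0,0,0,0,22,0,0,0,0,0,22,0,0,0,0,0,22,0,0,0,0,0],
)

```text
time_s: 42.8
eef_pos: [0.4332, -0.1397, 0.237]
ee_rot: [0.205, 3.134, -0.0]
force: [0.7, 0.2, 0.4]
grip_width: 0.0471
gripper_force: 0.0
```

```bash
python3 - <<'E'
from h import *
np.set_printoptions(precision=4,suppress=True)
s=manip.get_state(); print(s["time_s"],s["eef_pos"])
im,d=manip.read_camera("top"); P=cloud("top",d)
print("paddle top",rect(near(P,(.65,-.17),.04,.15,.2)), near(P,(.65,-.17),.04,.15,.2)[:,2].max())
im2,d2=manip.read_camera("side"); P2=cloud("side",d2); q=near(P2,(.65,-.17),.04,.165,.2); print(rect(q),np.median(q[:,2]))
save("f.png",np.vstack([np.hstack([cv2.resize(im[165:265,90:250],(480,300)),cv2.resize(im[110:320,240:430],(272,300))]),np.hstack([cv2.resize(im2[90:170,150:260],(412,300)),cv2.resize(im2[150:340,190:360],(340,300))])]))
E
```

```text
42.8 [ 0.4332 -0.1397  0.237 ]
paddle top ('c', array([ 653.4, -165.8]), 'edges', [(24.2, 171.5), (16.0, 81.5)]) 0.17876306650791485
('c', array([ 654.4, -167.3]), 'edges', [(23.0, 174.9), (17.9, 84.9)]) 0.17431587189026154
```

View pics/f.png

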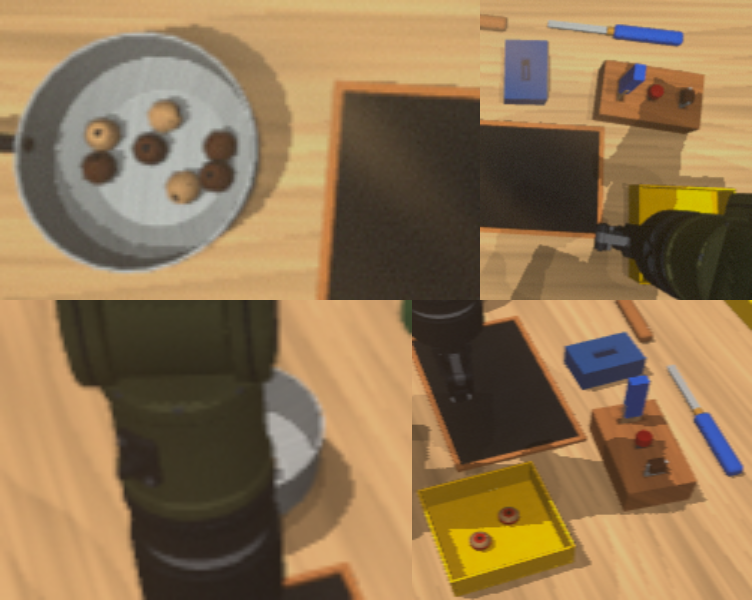

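The pot holds seven beads (three pale, four dark), the bin holds both rejects, and the paddle is seated at full depth (top at 0.174 m). The gouges have not been moved.

```bash
python3 -c "
from workcell import manip
print(manip.sign_off())"
```

```text
the job is handed in; nothing more can be done
None
```

The job is done and handed in at about 43 s of the 210 s limit: both rejects are in the bin, all three pale beads are in the pot with the four dark ones, the pot was stirred two anticlockwise turns from the handle side, the paddle is fully down in the empty slot and released, and the gouges were left alone.

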